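# Empty a scoop of broken test bars through the scrap bin's flap

### The arm

A 7-joint arm with a two-finger parallel gripper is mounted at the origin on the work surface. World frame = base frame: x ahead of the robot, y to its left, z up, the work surface at z = 0. Lengths are in m, angles in rad, forces in N, time in s.
With the tool pointing down it reaches from about 0.4 to 0.875 m from the base axis. Payload 19.3 kg.
Tool frame: the origin (TCP) lies midway between the tips of the shut fingers; the grasp point (between the pads) lies 19 mm behind it (bot.tcp_to_grasp is the distance from the TCP to the grasp point, in m); z points along the fingers, y is the direction in which the jaws open and shut (so a half turn about z gives the same grasp; the last joint's range is limited). The gripper opens to 85 mm and grips with 20 to 120 N. Pads are 22 mm wide; open, the fingers measure 114 mm over their backs; the gripper's body (76 mm by 85 mm) begins 54 mm behind the grasp point. The pads swing forward as they close: fully open they stand 13 mm farther back than shut.
Start: joints at [-1.198, 0.521, -0.036, 1.599, 0.021, 1.021, -0.113], TCP at [0.268, 0.565, 0.231] pointing down, gripper open.
Joint ranges: [-2.91, 2.91], [-0.3, 2.13], [-1.5, 1.42], [0.17, 2.43], [-1.26, 4.41], [0.16, 1.93], [-2.52, 2.52]. Speed limits (rad/s): [1.89, 1.89, 2.39, 2.39, 3.01, 3.01, 3.01].

### API

Orientations are given as [roll, pitch, yaw] about the fixed x, y, z axes, in that order (R = Rz(yaw) Ry(pitch) Rx(roll)).
In Python, from workcell import bot gives the robot as it stands. The module is installed in compiled form; this text tells all that it offers.
- The arm moves only by the tool drive_tool, never from a script. Its argument "series" is a list of rows, each a list of 5 numbers: the opening in per cent of the stroke, from 0 (shut) to 100 (fully open), then the shift along the world's x, y, z in m, then the turn about the world's z in rad. A call has 1 to 12 rows; each row shifts and turns the pose as measured when the row begins; what a row does not reach is not made up. A row lasts 1/10 s, in which the tool goes at most 50 mm and 8.59 degrees, less where a joint would pass 70% of its speed; a pose out of reach is approached as far as the arm can. A call with a gripper value outside its range is refused whole. The fingers move at their own pace and stop on an object; "newtons" is the grip in N (left out, the last holds). Time passes only in rows, so rows that do not move let the fingers close. It gives the time, the measured TCP pose, the force and the opening at its end, in the units of the state.
- bot.observe(): the state, without advancing time (a new reading comes with each control period).
- bot.grab_frame(name): name is "side" or "top" or "wrist"; returns the picture (420x560x3 uint8, red, green, blue); there is no depth.
- bot.camera_info(name): a dict with "fx", "fy", "cx", "cy" (pixels), "cam_to_world" (4x4, takes a point from camera to world coordinates). Camera axes: x right, y down, z forward; pixel columns grow to the right and rows downward; lengths in m; the calibration is good to about 2 mm. A picture is of the moment at which its call begins: read the wrist's pose just before it. camera_info takes no time and is no camera call; for the wrist camera it gives the pose at the moment of the call.
- bot.job_done(): hands the job in, once; it reports no verdict.
Trained networks look in the newest picture that a camera, given by its name, has taken for a name from the list of things; names that differ only in an ending like _2 or _b are one class to them, and where a whole thing is asked for, a point or a joint stands for the part that bears it (a point fixed in the world has none). Each returns a list of dicts, best first, with "conf" (0 to 1); they miss things now and then, are a little off and sometimes report something else, mostly with a low value. They report only what shows in the picture. A call takes as long as a camera call.
- bot.masks_of(camera, target): "mask" (420x560 bool, what is visible of it) and "point" ([column, row] in pixels, amid what is visible of it).
The state is a dict: "clock": time; "qpos": joint angles; "qd": joint speeds; "joint_efforts": joint torques, N m; "position": TCP position; "tool_rot": TCP orientation; "force": force on the tool from outside, world axes, zero at the start; "moment": the same for the moment, N m; "grip_width": finger opening in m.
Only numpy, scipy, OpenCV 4.12 (cv2) and the standard library are available. Lean on these libraries where they do the work, as an engineer would, in place of code of your own. Each camera call takes 0.05 s, during which the arm holds its last target.

### The job

The scoop cup on the grey mat holds three broken test bars. Take it by its handle, press the scrap bin's spring flap open with the cup's pouring lip (not with the gripper) and tip all three bars through into the bin. Then let the flap close and set the empty cup back upright on the mat, leaving the other things on the bench where they are.

Things in the scene. Friction and masses are not known exactly. Their poses are not given: they have to be found in the camera images.
- cup_handle (a point): grip point of the loose bare-aluminium scoop cup (about 0.18 kg): centre of its handle, a level bar 72 mm long (along the cup's x), 16 mm thick (y, the width to pinch), 32 mm tall, running back from the rear wall. The point is 45 mm behind the wall, 27 mm before the bar's end, 48 mm above the cup's underside. Axes are the cup's: +x from handle to pouring lip, z up.
- cup_lip (a point): middle of the lower edge of the cup's pouring lip, 172 mm along the cup's +x from cup_handle and 26 mm lower; cup's axes. The lip ends a ramp 52 mm long that rises at 25 degrees from the floor's front edge (in place of a front wall) to 22 mm above the underside, between cheeks 30 mm high. Tipped lip-down by 75 degrees or more, the cup empties.
- cup_base (a point): point on the cup's underside, on its centre line, 90 mm along +x from cup_handle and 48 mm below it; the flat floor reaches 45 mm behind it and 35 mm ahead of it. Same axes.
- cup: the scoop cup as a whole, open on top: flat floor 80 mm long, 88 mm wide outside, walls 3 mm thick and 52 mm high at the rear and sides; origin and axes are those of cup_base. Tipped lip-down, the bars start to slide out at 50 to 60 degrees.
- bar1: broken half of a dark steel-grey test bar, lying in the cup: 62 mm long, head 20 mm in diameter and 40 mm long, broken shank 13 mm thick; 0.03 to 0.06 kg; origin on its axis at mid-length, x along it.
- bar2: second bar half, like bar1.
- bar3: third bar half, like bar1.
- scrap_bin: fixed white sheet-metal scrap bin, 200 mm (its x) by 170 mm (its y) by 150 mm high; origin at the centre of its underside on the bench; its front, the side to pour from, faces its -x; z up. Its closed top has one opening, covered by the steel flap.
- bin_hinge (a point): middle of the flap's hinge line, on top of the bin (150 mm above the bench), 30 mm behind the bin's front; bin's axes. The flap reaches 115 mm from here along the bin's +x and is 118 mm wide, the opening 124 mm. Guard strips 22 mm high stand along its two sides (inner faces 126 mm apart) and its far end (120 mm from the hinge).
- flap (a joint): angle of the flap, rad: 0 shut, level with the bin's top; 1.0 fully open. Hinged at the front; its far edge swings down into the bin when pressed, making a chute that slopes away from the front. A spring shuts it (about 2 N to start, 4 to 5 N at 0.7 rad, pressed 70 mm from the hinge); the bars' own weight does not open it.
- flap_edge (a point): middle of the flap's free far edge, on its upper face, 115 mm from the hinge; moves with the flap.
- mat_top (a point): centre of the upper face of the fixed thin grey mat on which the cup stands, 200 mm (its x) by 140 mm, 3 mm thick; z up; the cup's x lies roughly along the mat's x.
- beaker: loose bystander, leave where it stands: open glass beaker 72 mm wide, 95 mm high; origin centre of underside.
- weight: loose bystander, leave where it stands: brass test weight with a knob, 60 mm wide, 78 mm high; origin centre of underside.
- mould: loose bystander, leave where it stands: dark steel three-gang mould 130 x 160 x 45 mm; origin centre of underside.
- spanner: loose bystander, leave where it stands: steel spanner 180 mm long lying along its x; origin at its middle.
- jar: loose bystander, leave where it stands: screw-lid jar 68 mm wide, 110 mm high; origin centre of underside.
- gauge_block: loose bystander, leave where it stands: plain steel block 60 x 40 x 30 mm; origin centre of underside.
- sample_box: loose bystander, leave where it stands: lidded plastic sample box 126 x 186 x 68 mm; origin centre of underside.

How it is judged:
By the outcome, as a careful person would: the job done as asked, in the order asked, and still so for the second after the job is handed in, with the robot touching nothing.
It also fails if it takes over 61 s, if anything falls off the work surface, if the arm or the gripper's body presses on something with over 40 N, if the wrist force passes 120 N, or if a joint passes its speed limit or range.

## Working session

There is one attempt and no reset: what is moved stays moved. The work goes in short steps, Python scripts to look and compute and a tool call to move; the robot and the scene stay as the last step left them, time stands still between calls to the robot, and variables do not carry over. Pictures are saved under pics/ and viewed, and the job is handed in when it is done.

Besides the shell and the picture viewer there is one more tool, called after "Emit:" as name([rows], argument=value, ...), one row to a line, values as JSON. drive_tool: Moves the arm, as the interface text tells. Its arguments: {"type":"object","properties":{"series":{"type":"array","items":{"type":"array","items":{"type":"number"}}},"newtons":{"type":"number"}},"required":["series"]}

```bash
mkdir -p pics; cat > h.py <<'E'
import numpy as np, cv2
from workcell import bot
def snap(c,name):
    im=bot.grab_frame(c); cv2.imwrite(f'pics/{name}.png',cv2.cvtColor(im,cv2.COLOR_RGB2BGR)); return im
def ray(c,uv,info=None):
    i=info or bot.camera_info(c); T=np.array(i['cam_to_world'])
    d=T[:3,:3]@np.array([(uv[0]-i['cx'])/i['fx'],(uv[1]-i['cy'])/i['fy'],1.]); return T[:3,3],d/np.linalg.norm(d)
def atz(c,uv,z,info=None):
    o,d=ray(c,uv,info); return o+d*(z-o[2])/d[2]
def proj(c,p,info=None):
    i=info or bot.camera_info(c); T=np.array(i['cam_to_world'])
    q=T[:3,:3].T@(np.array(p)-T[:3,3]); return np.array([i['fx']*q[0]/q[2]+i['cx'],i['fy']*q[1]/q[2]+i['cy']])
def tri(c1,a,c2,b):
    o1,d1=ray(c1,a);o2,d2=ray(c2,b)
    A=np.stack([d1,-d2],1);s=np.linalg.lstsq(A,o2-o1,rcond=None)[0]
    p,q=o1+s[0]*d1,o2+s[1]*d2;return (p+q)/2,np.linalg.norm(p-q)
E
python3 - <<'E'
from h import *
np.set_printoptions(precision=4,suppress=True)
for c in ['side','top','wrist']: snap(c,c+'0')
print(bot.observe()); print(dir(bot))
for c in ['side','top','wrist']: print(c,bot.camera_info(c))
E
```

```text
{'clock': 0.15, 'qpos': array([-1.1982,  0.5219, -0.0363,  1.5999,  0.0212,  1.0211, -0.1128]), 'qd': array([ 0.0001, -0.0021, -0.0004, -0.002 ,  0.0005,  0.0002,  0.0001]), 'joint_efforts': array([  0.0024, -92.7397,   1.9811, -37.0059,   0.018 ,   0.0064,
        -0.    ]), 'position': array([0.2677, 0.5645, 0.2309]), 'tool_rot': array([-3.1408,  0.0001,  2.6988]), 'force': array([-0.0867,  0.059 , -0.2988]), 'moment': array([ 0.0332, -0.0034, -0.0174]), 'grip_width': 0.08527012849324615}
['IKError', '__class__', '__delattr__', '__dict__', '__dir__', '__doc__', '__eq__', '__format__', '__ge__', '__getattribute__', '__getstate__', '__gt__', '__hash__', '__init__', '__init_subclass__', '__le__', '__lt__', '__module__', '__ne__', '__new__', '__reduce__', '__reduce_ex__', '__repr__', '__setattr__', '__sizeof__', '__str__', '__subclasshook__', '__weakref__', 'camera_info', 'grab_frame', 'job_done', 'masks_of', 'observe', 'tcp_to_grasp']
side {'fx': 504.3120196463861, 'fy': 504.3120196463861, 'cx': 275.6627573554691, 'cy': 201.37831864591317, 'cam_to_world': array([[ 0.8942, -0.3172,  0.3159,  0.067 ],
       [-0.4476, -0.65  ,  0.6141, -1.0175],
       [ 0.0106, -0.6905, -0.7232,  1.3011],
       [ 0.    ,  0.    ,  0.    ,  1.    ]])}
top {'fx': 397.5075334665093, 'fy': 397.5075334665093, 'cx': 280.2750186217903, 'cy': 208.88530176534786, 'cam_to_world': array([[ 0.0002, -0.9861,  0.1659,  0.3851],
       [-0.9998,  0.0033,  0.0208, -0.0283],
       [-0.0211, -0.1659, -0.9859,  1.1549],
       [ 0.    ,  0.    ,  0.    ,  1.    ]])}
wrist {'fx': 343.81138954792146, 'fy': 343.81138954792146, 'cx': 278.50309928189495, 'cy': 209.0249188867065, 'cam_to_world': array([[ 0.4294,  0.8562,  0.2872,  0.1926],
       [ 0.9031, -0.4068, -0.1375,  0.6002],
       [-0.0009,  0.3184, -0.948 ,  0.3748],
       [ 0.    ,  0.    ,  0.    ,  1.    ]])}
```

View pics/side0.png

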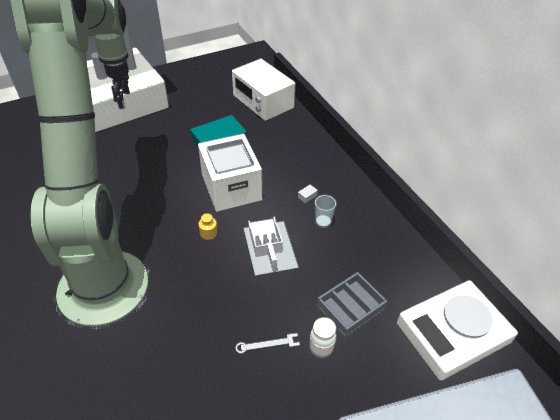

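View pics/top0.png

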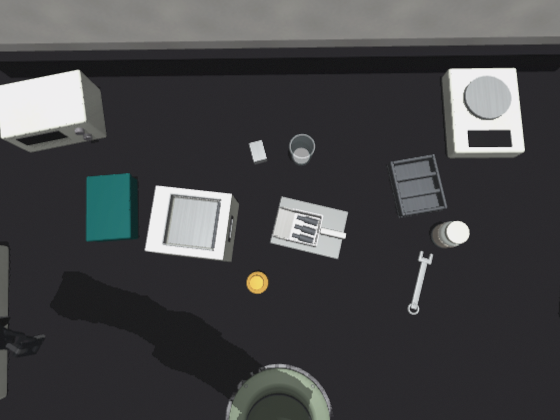

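View pics/wrist0.png

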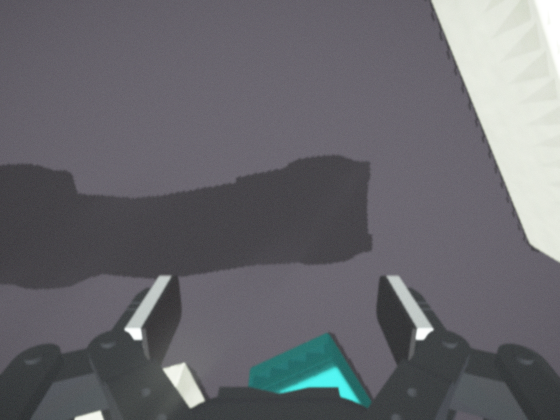

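```bash
python3 - <<'E'
from h import *
np.set_printoptions(precision=4,suppress=True)
names=['cup','cup_handle','cup_lip','scrap_bin','flap','mat_top','weight','bin_hinge','flap_edge','beaker']
out={}
for n in names:
    for c in ['side','top']:
        r=bot.masks_of(c,n)
        for k in r[:2]: print(n,c,round(k['conf'],2),np.round(k['point'],1),k['mask'].sum())
        if r: np.save(f'pics/{n}_{c}.npy',r[0]['mask'])
E
python3 - <<'E'
import cv2
for c,(x,y,w,h) in {'top':(130,170,240,120),'side':(180,120,160,160)}.items():
    im=cv2.imread(f'pics/{c}0.png')[y:y+h,x:x+w]
    s=min(800/w,600/h); cv2.imwrite(f'pics/{c}0z.png',cv2.resize(im,None,fx=s,fy=s,interpolation=cv2.INTER_CUBIC))
E
```

```text
cup side 0.75 [270.3 240. ] 924
cup top 0.62 [293.4 225.8] 1215
cup_handle side 0.97 [265.7 238. ] 939
cup_handle top 0.82 [293.7 227.3] 1184
cup_lip side 0.92 [265.9 233.8] 826
cup_lip top 0.74 [258.9 151.3] 274
cup_lip top 0.69 [297.2 224.9] 1375
scrap_bin side 0.85 [230.8 170.9] 3749
scrap_bin top 0.84 [193.4 225.8] 5687
flap side 0.56 [229.6 156.3] 731
flap top 0.62 [192.4 220.5] 1995
flap top 0.61 [259.8 279.1] 369
mat_top side 0.78 [276.9 258.5] 1116
mat_top side 0.15 [306.4 191.9] 240
mat_top top 0.66 [321.5 227.3] 1591
weight side 0.64 [206.8 222.9] 396
weight side 0.51 [230.  174.1] 3738
weight top 0.74 [257.4 282. ] 366
weight top 0.31 [193.7 222.1] 1985
bin_hinge side 0.72 [230.8 173.9] 3709
bin_hinge side 0.6 [269.4 235.5] 959
bin_hinge top 0.78 [191.7 223.6] 5655
bin_hinge top 0.39 [415.2 187.5] 2835
flap_edge side 0.72 [229.7 156.7] 726
flap_edge side 0.69 [266.8 237.3] 1037
flap_edge top 0.79 [194.9 220.3] 1977
flap_edge top 0.58 [308.4 218.7] 110
beaker side 0.6 [321.7 210.8] 574
beaker top 0.83 [301.3 145.9] 617
beaker top 0.74 [297.1 226.4] 1359
```

View pics/top0z.png

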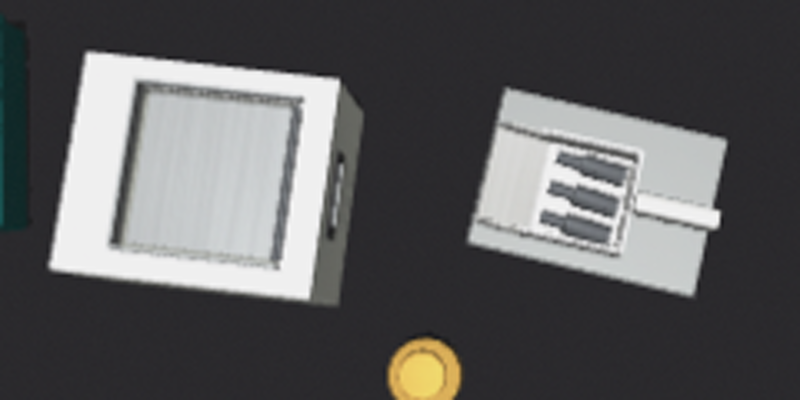

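View pics/side0z.png

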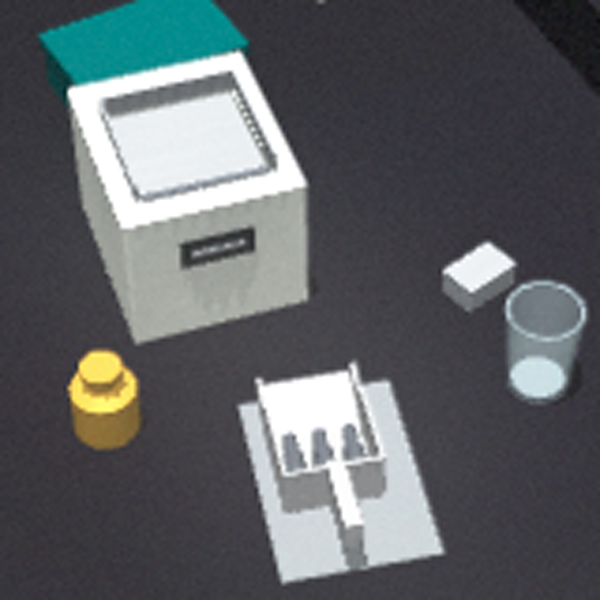

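```bash
python3 - <<'E'
from h import *
np.set_printoptions(precision=4,suppress=True)
T=lambda p:np.array([130+p[0]*.3,170+p[1]*.3])
S=lambda p:np.array([180+p[0]/3.75,120+p[1]/3.75])
B=[atz('top',T(p),.15) for p in [(85,52),(340,78),(310,300),(50,270)]]
print('bin top corners top',np.array(B),np.mean(B,0))
B2=[atz('side',S(p),.15) for p in [(68,88),(242,52),(308,183),(130,228)]]
print('bin top side',np.array(B2),np.mean(B2,0))
M=[atz('top',T(p),.003) for p in [(503,87),(727,140),(695,297),(468,243)]]
print('mat top',np.array(M),np.mean(M,0))
M=[atz('side',S(p),.003) for p in [(240,405),(392,380),(443,552),(283,583)]]
print('mat side',np.array(M),np.mean(M,0))
print('handle top start,end',atz('top',T((637,205)),.067),atz('top',T((720,217)),.067))
print('handle side',atz('side',S((340,472)),.067),atz('side',S((355,520)),.067))
print('rear wall top corners',atz('top',T((641,152)),.055),atz('top',T((618,254)),.055))
print('rear wall side',atz('side',S((385,458)),.055),atz('side',S((277,478)),.055))
print('weight',atz('top',(257,282),.07),'beaker',atz('top',(302,145),.08),atz('top',(301,157),.005))
E
```

```text
bin top corners top [[0.6169 0.3183 0.15  ]
 [0.5953 0.1179 0.15  ]
 [0.4242 0.1371 0.15  ]
 [0.447  0.3362 0.15  ]] [0.5209 0.2274 0.15  ]
bin top side [[0.4501 0.3334 0.15  ]
 [0.6197 0.3111 0.15  ]
 [0.5967 0.1154 0.15  ]
 [0.4318 0.1311 0.15  ]] [0.5246 0.2227 0.15  ]
mat top [[ 0.6173 -0.0058  0.003 ]
 [ 0.5691 -0.2024  0.003 ]
 [ 0.4323 -0.1711  0.003 ]
 [ 0.4791  0.0246  0.003 ]] [ 0.5245 -0.0887  0.003 ]
mat side [[ 0.4819  0.0204  0.003 ]
 [ 0.619  -0.0132  0.003 ]
 [ 0.569  -0.2041  0.003 ]
 [ 0.4344 -0.1733  0.003 ]] [ 0.5261 -0.0925  0.003 ]
handle top start,end [ 0.5049 -0.1174  0.067 ] [ 0.4949 -0.1852  0.067 ]
handle side [ 0.5061 -0.1343  0.067 ] [ 0.4951 -0.1844  0.067 ]
rear wall top corners [ 0.5508 -0.1224  0.055 ] [ 0.4656 -0.102   0.055 ]
rear wall side [ 0.5513 -0.1289  0.055 ] [ 0.4602 -0.1083  0.055 ]
weight [0.3686 0.0572 0.07  ] beaker [ 0.7482 -0.0667  0.08  ] [ 0.7361 -0.0661  0.005 ]
```

Emit:
drive_tool([
  [60,0.015,-0.047,0.004,-0.113],
  [60,0.015,-0.047,0.004,-0.113],
  [60,0.015,-0.047,0.004,-0.113],
  [60,0.015,-0.047,0.004,-0.113],
  [60,0.015,-0.047,0.004,-0.113],
  [60,0.015,-0.047,0.004,-0.113],
  [60,0.015,-0.047,0.004,-0.113],
  [60,0.015,-0.047,0.004,-0.113],
  [60,0.015,-0.047,0.004,-0.113],
  [60,0.015,-0.047,0.004,-0.113],
  [60,0.015,-0.047,0.004,-0.113],
  [60,0.015,-0.047,0.004,-0.113],
], newtons=60)

```text
clock: 2.35
position: [0.4433, -0.0037, 0.2803]
tool_rot: [3.137, -0.008, 1.299]
force: [0.9, 0.5, 0.2]
grip_width: 0.0511
```

Emit:
drive_tool([
  [60,0.019,-0.046,0,0.015],
  [60,0.019,-0.046,0,0.015],
  [60,0.015,-0.045,-0.02,0.015],
  [60,0.004,-0.017,-0.02,0],
  [60,0,0,0,0],
])

```text
clock: 2.85
position: [0.5006, -0.1646, 0.2421]
tool_rot: [3.131, -0.008, 1.336]
force: [-0.5, 0.8, 1.1]
grip_width: 0.0512
```

```bash
python3 - <<'E'
from h import *
np.set_printoptions(precision=4,suppress=True)
o=bot.observe(); i=bot.camera_info('wrist'); snap('wrist','w1'); print(o['position'],o['tool_rot'],o['clock'],o['qpos'])
import pickle; pickle.dump(i,open('pics/w1.pkl','wb'))
c=1.345; u=np.array([np.cos(c),np.sin(c)]); h=np.array([.501,-.1586])
for nm,a,z in [('hend',-.027,.067),('hwall',.045,.067),('lip',.172,.025)]:
    p=np.r_[h+a*u,z]; print(nm,proj('wrist',p,i))
E
```

```text
[ 0.5006 -0.1646  0.2421] [ 3.1308 -0.0078  1.3357] 2.85 [-0.1989  0.3917  0.5429  1.8739 -0.2587  0.9335  0.2288]
hend [277.1789 206.4647]
hwall [276.2612 131.1965]
lip [274.3659 -15.4145]
```

View pics/w1.png

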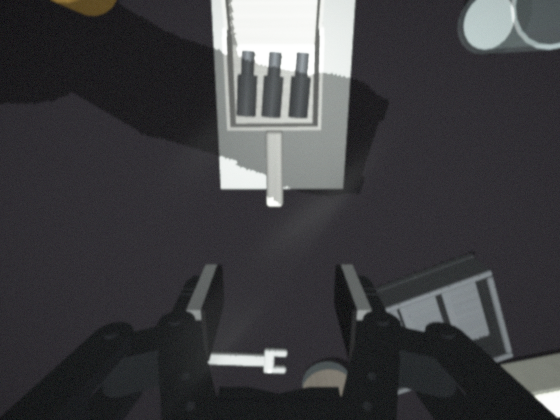

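Emit:
drive_tool([
  [60,-0.001,0.006,-0.048,0.008],
  [60,0,0,-0.048,0],
  [60,0,0,-0.048,0],
  [60,0,0,-0.044,0],
  [60,0,0,-0.018,0],
  [60,0,0,0,0],
])

```text
clock: 3.5
position: [0.5034, -0.1508, 0.036]
tool_rot: [3.12, -0.013, 1.352]
force: [-0.0, -0.8, 0.1]
grip_width: 0.0512
```

```bash
python3 - <<'E'
from h import *
snap('wrist','w2');print(bot.observe()['position'])
E
```

```text
[ 0.50392068 -0.15093467  0.03710435]
```

View pics/w2.png

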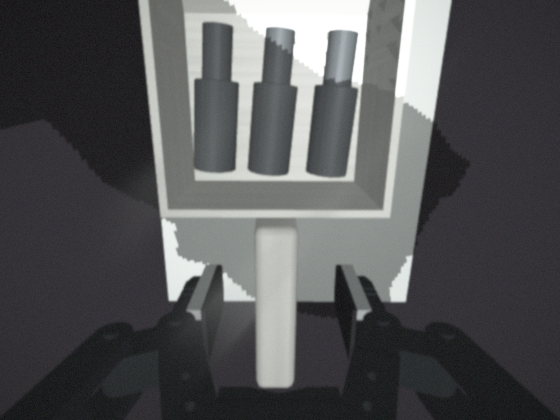

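Emit:
drive_tool([
  [60,-0.004,-0.007,-0.003,0],
  [60,0,0,0,0],
  [0,0,0,0,0],
  [0,0,0,0,0],
  [0,0,0,0,0],
  [0,0,0,0,0],
  [0,0,0,0,0],
], newtons=20)

```text
clock: 4.25
position: [0.5025, -0.1579, 0.0399]
tool_rot: [3.112, -0.014, 1.354]
force: [-1.2, -1.2, -0.1]
grip_width: 0.0158
```

Emit:
drive_tool([
  [30,0,0,0,0],
  [30,-0.002,0,-0.01,0],
  [30,0,0,0,0],
  [0,0,0,-0.001,0],
  [0,0,0,-0.001,0],
  [0,0,0,-0.001,0],
  [0,0,0,0,0],
], newtons=20)

```text
clock: 4.95
position: [0.501, -0.1593, 0.0264]
tool_rot: [3.11, -0.013, 1.353]
force: [-2.9, 1.6, 7.0]
grip_width: 0.0162
```

Emit:
drive_tool([
  [0,0,0,0.012,0],
  [0,0,0,0.012,0],
  [0,0,0,0.012,0],
  [0,0,0,0,0],
])

```text
clock: 5.35
position: [0.5008, -0.1595, 0.0653]
tool_rot: [3.11, -0.013, 1.352]
force: [0.9, 0.1, -2.7]
grip_width: 0.0154
```

```bash
python3 - <<'E'
from h import *
im=snap('side','s3'); im=cv2.imread('pics/s3.png')[120:300,170:350]; cv2.imwrite('pics/s3z.png',cv2.resize(im,None,fx=3.3,fy=3.3,interpolation=cv2.INTER_CUBIC))
snap('wrist','w3');o=bot.observe();print(o['position'],o['force'],o['moment'])
E
```

```text
[ 0.50026188 -0.1591623   0.06399543] [-0.67031328 -0.14616812 -2.93189408] [-0.2218197   0.20161868  0.01207132]
```

View pics/s3z.png

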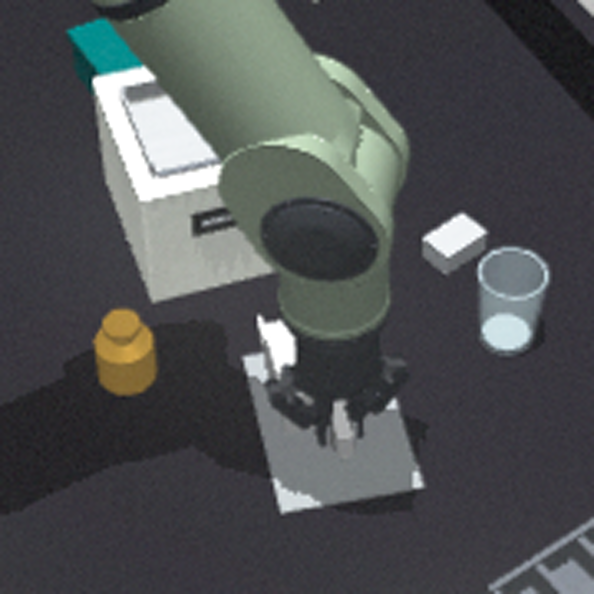

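View pics/w3.png

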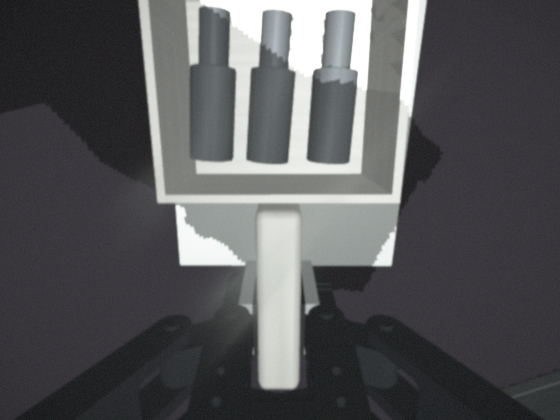

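Emit:
drive_tool([
  [0,0,0,-0.015,0],
  [12,0,0,0,0],
  [15,0,0,0,0],
  [15,0,0,0,0],
  [16.5,0,0,0,0],
])

```text
clock: 5.95
position: [0.5001, -0.1589, 0.0487]
tool_rot: [3.112, -0.013, 1.353]
force: [-0.6, 0.6, -2.0]
grip_width: 0.0159
```

Emit:
drive_tool([
  [17,0,0,0,0],
  [17.5,0,0,0,0],
])

```text
clock: 6.15
position: [0.5002, -0.159, 0.0491]
tool_rot: [3.112, -0.013, 1.353]
force: [-0.4, -0.3, -3.0]
grip_width: 0.016
```

Emit:
drive_tool([
  [18,0,0,0,0],
])

```text
clock: 6.25
position: [0.5003, -0.159, 0.0493]
tool_rot: [3.111, -0.013, 1.353]
force: [0.7, 0.1, -3.2]
grip_width: 0.0155
```

Emit:
drive_tool([
  [18.5,0,0,0,0],
])

```text
clock: 6.35
position: [0.5004, -0.159, 0.0494]
tool_rot: [3.111, -0.013, 1.353]
force: [0.5, -0.5, -2.5]
grip_width: 0.0159
```

Emit:
drive_tool([
  [18.8,0,0,0,0],
])

```text
clock: 6.45
position: [0.5004, -0.159, 0.0494]
tool_rot: [3.111, -0.013, 1.353]
force: [-0.0, -0.2, -1.2]
grip_width: 0.0161
```

```bash
python3 - <<'E'
from h import *
snap('wrist','w4');o=bot.observe();print(o['position'],o['force'],o['moment'])
E
```

```text
[ 0.50044512 -0.15897722  0.04944695] [-0.47685798  0.01278145 -1.00506647] [-0.00868491  0.10581122  0.01875069]
```

View pics/w4.png

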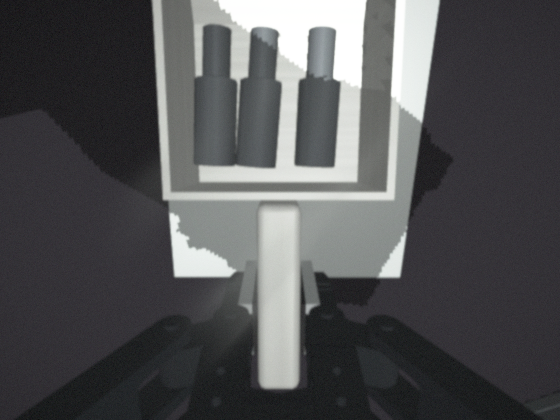

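Emit:
drive_tool([
  [18.8,0.002,0.011,0.012,0],
  [18.8,0.002,0.011,0.012,0],
  [18.8,0,0,0,0],
])

```text
clock: 6.8
position: [0.5045, -0.1373, 0.0741]
tool_rot: [3.111, -0.013, 1.351]
force: [-0.2, 1.1, -1.0]
grip_width: 0.0157
```

```bash
python3 - <<'E'
from h import *
snap('wrist','w5');o=bot.observe();print(o['position'],o['force'],o['moment'],o['grip_width'])
E
```

```text
[ 0.50405724 -0.1379038   0.0734948 ] [ 0.11116022 -0.03045015 -0.94534093] [ 0.04044652  0.11145786 -0.02516383] 0.016011043885607708
```

View pics/w5.png

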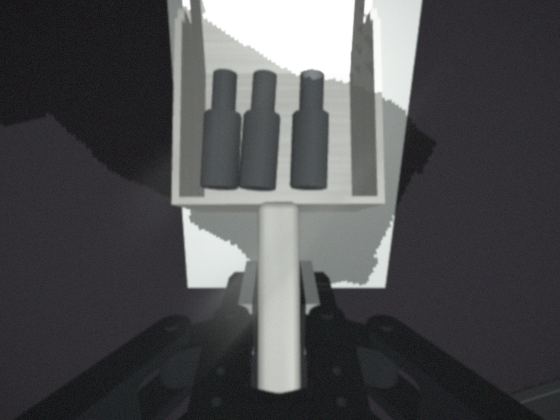

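Emit:
drive_tool([
  [18.8,0.002,0.01,0.012,0],
  [18.8,0.002,0.01,0.012,0],
  [18.8,0.002,0.01,0.011,0],
  [18.8,0.002,0.011,0.009,0],
  [18.8,0,0,0,0],
])

```text
clock: 7.35
position: [0.511, -0.099, 0.1164]
tool_rot: [3.113, -0.011, 1.348]
force: [-0.8, -0.2, -1.0]
grip_width: 0.0157
```

```bash
python3 - <<'E'
from h import *
snap('wrist','w6');o=bot.observe();print(o['position'],o['force'],o['moment'],o['grip_width'])
E
```

```text
[ 0.51055097 -0.09979361  0.11586931] [ 0.41176185 -0.64988044 -0.02942453] [-0.0123563  -0.01104591  0.06742966] 0.015974852008976373
```

View pics/w6.png

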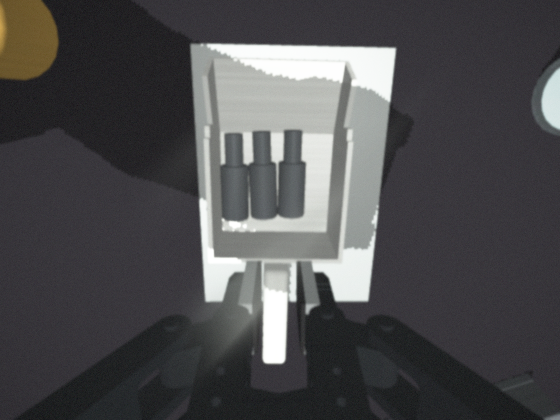

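```bash
python3 - <<'E'
from h import *
im=snap('side','s6'); im=cv2.imread('pics/s6.png')[120:300,170:350]; cv2.imwrite('pics/s6z.png',cv2.resize(im,None,fx=3.3,fy=3.3,interpolation=cv2.INTER_CUBIC))
o=bot.observe();print(o['position'],o['force'],o['moment'])
i=bot.camera_info('wrist')
for nm,p,z in [('hend',(275,362),.067),('hfront',(278,264),.067),('lipL',(213,62),.025),('lipR',(345,64),.025),('rwL',(209,260),.055),('rwR',(340,260),.055)]: print(nm,atz('wrist',p,z,i))
E
```

```text
[ 0.51018901 -0.10020717  0.11557463] [-1.01480882 -0.26546073  0.62968612] [ 0.012806    0.06814646 -0.02036723]
hend [ 0.48713161 -0.19063184  0.067     ]
hfront [ 0.50600076 -0.11782942  0.067     ]
lipL [0.49404835 0.00806246 0.025     ]
lipR [ 0.57525201 -0.01157302  0.025     ]
rwL [ 0.46155025 -0.11032482  0.055     ]
rwR [ 0.5455668  -0.13076627  0.055     ]
```

View pics/s6z.png

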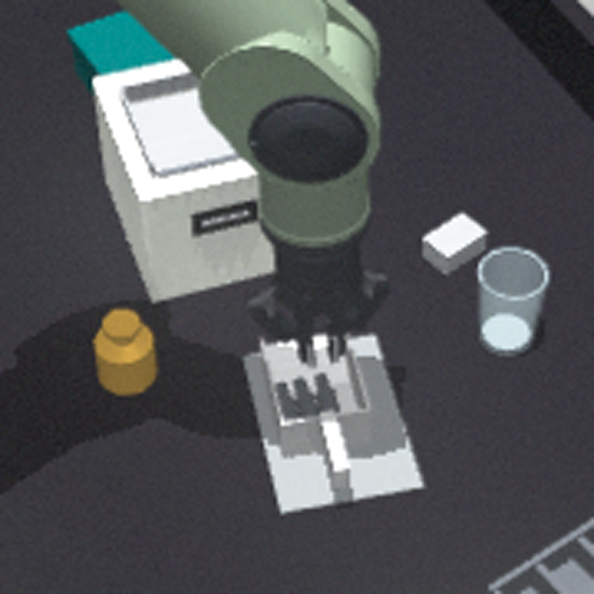

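Emit:
drive_tool([
  [45,-0.008,-0.032,0,-0.01],
  [45,-0.009,-0.032,0,-0.01],
  [45,0,0,-0.04,0],
  [45,0,0,-0.04,0],
  [45,0,0,0,0],
])

```text
clock: 7.95
position: [0.4907, -0.171, 0.031]
tool_rot: [3.114, -0.008, 1.323]
force: [-0.1, 0.1, 0.6]
grip_width: 0.0386
```

Emit:
drive_tool([
  [45,0.003,0.006,-0.001,0.008],
  [0,0,0,-0.001,0],
  [0,0,0,0,0],
  [0,0,0,0,0],
  [0,0,0,0,0],
], newtons=40)

```text
clock: 8.45
position: [0.495, -0.1655, 0.0328]
tool_rot: [3.111, -0.008, 1.331]
force: [-0.1, -0.6, -2.5]
grip_width: 0.0153
```

```bash
python3 - <<'E'
from h import *
snap('wrist','w7');o=bot.observe();print(o['position'],o['force'],o['moment'],o['grip_width'])
E
```

```text
[ 0.49502233 -0.16545341  0.03273539] [ 0.375316    0.51607108 -2.13275385] [-0.24650642  0.01875089 -0.05584041] 0.015627702484767168
```

View pics/w7.png

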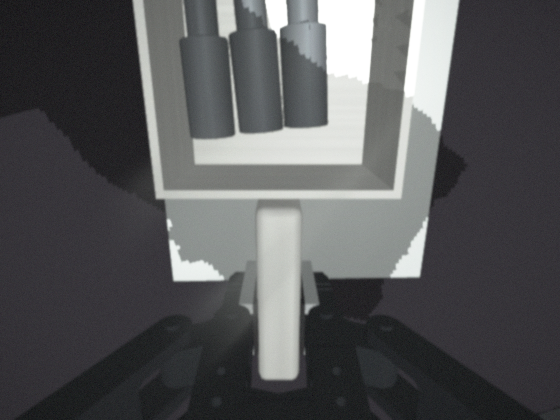

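Emit:
drive_tool([
  [0,0,0,0.02,0],
  [0,0,0,0.015,0],
  [18,0,0,0,0],
  [18.7,0,0,0,0],
], newtons=20)

```text
clock: 8.9
position: [0.4952, -0.165, 0.0691]
tool_rot: [3.111, -0.008, 1.332]
force: [0.4, -0.1, -0.8]
grip_width: 0.0162
```

Emit:
drive_tool([
  [18.8,0,0,0,0],
])

```text
clock: 9.0
position: [0.4951, -0.1649, 0.0688]
tool_rot: [3.111, -0.008, 1.332]
force: [0.5, -0.7, 1.1]
grip_width: 0.016
```

Emit:
drive_tool([
  [10,0,0,0,0],
  [0,0,0,0,0],
])

```text
clock: 9.2
position: [0.4951, -0.1653, 0.0682]
tool_rot: [3.111, -0.008, 1.332]
force: [0.4, -2.1, 3.1]
grip_width: 0.0157
```

```bash
python3 - <<'E'
from h import *
snap('wrist','w8');o=bot.observe();print(o['position'],o['force'],o['moment'],o['grip_width'])
E
```

```text
[ 0.49501168 -0.16527719  0.06817593] [-0.37110853 -2.51649339  3.33673936] [ 4.03483176e-02  1.31913487e-01 -3.23610573e-05] 0.015978958661945212
```

View pics/w8.png

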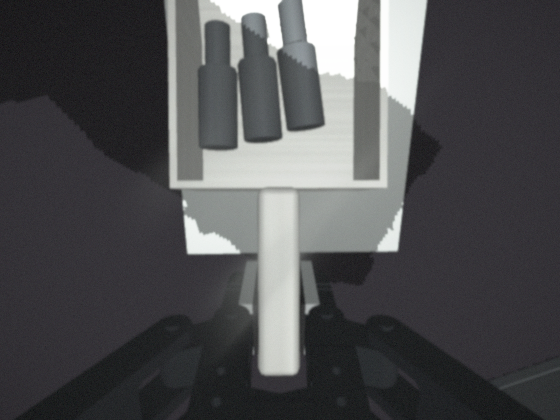

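Emit:
drive_tool([
  [0,0.002,0.01,0.018,0],
  [0,0,0,0.015,0],
  [18,0,0,0,0],
  [18.7,0,0,0,0],
  [10,0,0,0,0],
  [0,0,0,0,0],
])

```text
clock: 9.85
position: [0.4958, -0.1552, 0.0991]
tool_rot: [3.115, -0.007, 1.331]
force: [-0.0, -2.4, 2.6]
grip_width: 0.0158
```

```bash
python3 - <<'E'
from h import *
snap('wrist','w9');o=bot.observe();print(o['position'],o['force'],o['moment'],o['grip_width'])
E
```

```text
[ 0.49577388 -0.15519111  0.09911202] [ 1.13292173 -2.00538529  2.03443011] [-0.10383576 -0.11034316 -0.02226576] 0.015752766565975893
```

View pics/w9.png

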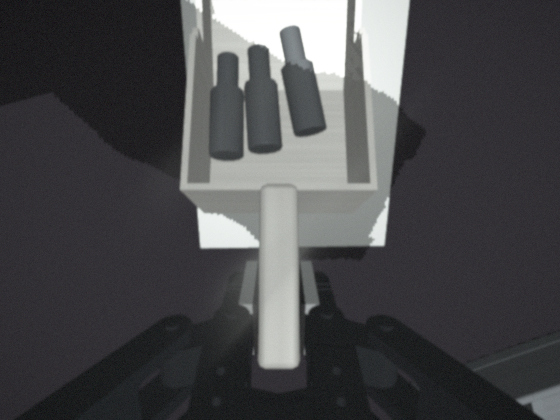

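```bash
cat >> h.py <<'E'
from scipy.optimize import least_squares
def cupfit(cam,obs,info,yaw0,g0,th0=.5):
    # obs: list of (pt in cup axes rel handle (mm), (u,v)); returns handle pos, yaw, theta(deg)
    def R(y,t):
        cy,sy,c,s=np.cos(y),np.sin(y),np.cos(t),np.sin(t)
        return np.array([[cy,-sy,0],[sy,cy,0],[0,0,1]])@np.array([[c,0,s],[0,1,0],[-s,0,c]])
    def f(q): return np.concatenate([proj(cam,q[:3]+R(q[3],q[4])@(np.array(p)/1e3),info)-np.array(uv) for p,uv in obs])
    r=least_squares(f,np.r_[g0,yaw0,th0]); return r.x[:3],r.x[3],np.degrees(r.x[4]),np.abs(r.fun).max()
E
python3 - <<'E'
from h import *
np.set_printoptions(precision=4,suppress=True)
i=bot.camera_info('wrist');o=bot.observe()
obs=[((-27,0,16),(278.5,368)),((45,0,16),(278.5,185)),((45,44,4),(180,190)),((45,-44,4),(377,187))]
for t in (.3,.6): print(cupfit('wrist',obs,i,1.33,o['position']+[0,0,.02],t))
E
```

```text
(array([ 0.4942, -0.1556,  0.1103]), np.float64(1.325792484621016), np.float64(23.676867369503412), np.float64(1.788399004867614))
(array([ 0.4942, -0.1556,  0.1103]), np.float64(1.3257924841477706), np.float64(23.676868941642454), np.float64(1.788399189654399))
```

Emit:
drive_tool([
  [0,0,0.0,0.03,0],
  [0,0,0.03,0.03,0.033],
  [0,0,0.03,0.005,0.033],
  [0,0,0.03,0,0.033],
  [0,0,0.025,0,0.033],
  [0,0,0,0,0],
], newtons=80)

```text
clock: 10.5
position: [0.4926, -0.0367, 0.1634]
tool_rot: [3.121, -0.006, 1.466]
force: [0.1, -0.6, -2.6]
grip_width: 0.0147
```

```bash
python3 - <<'E'
from h import *
snap('wrist','w10');o=bot.observe();print(o['position'],o['tool_rot'],o['force'],o['moment'],o['grip_width'])
snap('side','s10'); im=cv2.imread('pics/s10.png')[100:260,170:350]; cv2.imwrite('pics/s10z.png',cv2.resize(im,None,fx=3.3,fy=3.3,interpolation=cv2.INTER_CUBIC))
E
```

```text
[ 0.4925598  -0.03829798  0.16336273] [ 3.12107451 -0.00556052  1.4636035 ] [ 0.60598792  0.02831141 -2.72468138] [-0.22362858  0.0319634  -0.06508488] 0.014837784637431847
```

View pics/w10.png

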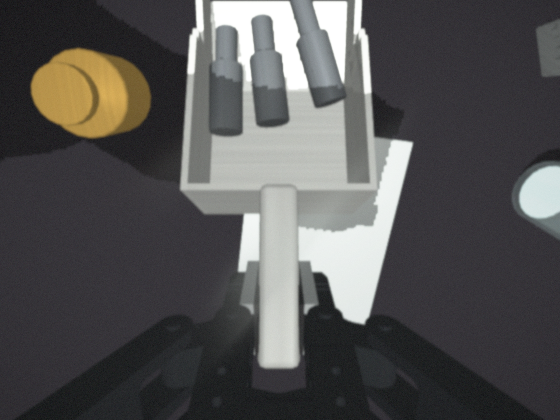

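View pics/s10z.png

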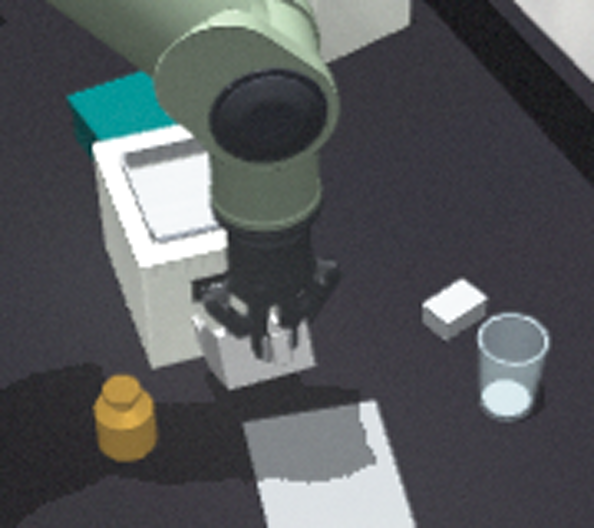

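```bash
python3 - <<'E'
from h import *
np.set_printoptions(precision=4,suppress=True)
i=bot.camera_info('wrist');o=bot.observe()
obs=[((-27,0,16),(278.5,367)),((45,0,16),(279,186)),((45,44,4),(180,190)),((45,-44,4),(376,188)),((45,44,-48),(205,213)),((45,-44,-48),(356,212))]
print(cupfit('wrist',obs,i,1.46,o['position']+[0,0,.02],.4))
E
```

```text
(array([ 0.4918, -0.0395,  0.1769]), np.float64(1.4596133100874922), np.float64(29.637341818311857), np.float64(5.469658031448773))
```

Emit:
drive_tool([
  [0,0.002,0.02,0,0],
  [0,0.001,0.012,0,0],
  [0,0.001,0.01,0,0],
  [0,0.001,0.01,0,0],
], newtons=22)

```text
clock: 11.0
position: [0.4972, 0.001, 0.164]
tool_rot: [3.119, 0.006, 1.448]
force: [-6.1, -27.3, 14.0]
grip_width: 0.0149
```

```bash
python3 - <<'E'
from h import *
snap('wrist','w11');o=bot.observe();print(o['position'],o['tool_rot'],o['force'],o['moment'],o['grip_width'])
E
```

```text
[0.49734269 0.00271801 0.16387321] [3.11944305 0.00456101 1.44882529] [ -0.13536682 -11.55504533   3.07614248] [-3.42766126  0.29287558  0.02548552] 0.014571679904520084
```

View pics/w11.png

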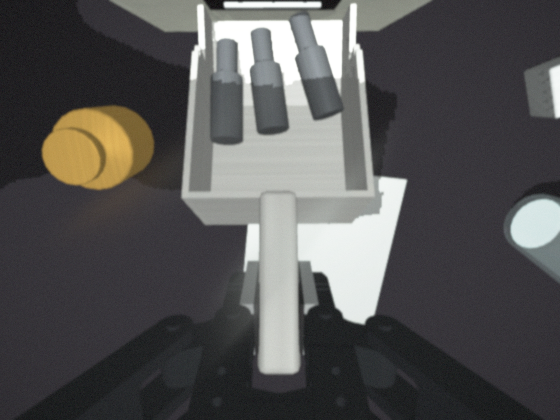

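Emit:
drive_tool([
  [16,0,0,0,0],
  [16,0.001,0.008,0,0],
], newtons=20)

```text
clock: 11.25
position: [0.4983, 0.0063, 0.1641]
tool_rot: [3.119, 0.008, 1.444]
force: [-3.5, -23.1, 12.5]
grip_width: 0.0151
```

Emit:
drive_tool([
  [16,0.001,0.008,0,0],
  [16,0,0,0,0],
])

```text
clock: 11.45
position: [0.4992, 0.0114, 0.1642]
tool_rot: [3.119, 0.012, 1.441]
force: [-0.6, -0.4, -2.8]
grip_width: 0.0151
```

```bash
python3 - <<'E'
from h import *
snap('wrist','w12');o=bot.observe();print(o['position'],o['tool_rot'],o['force'],o['moment'],o['grip_width'])
E
```

```text
[0.49920691 0.01114844 0.16419446] [3.11850327 0.01148564 1.44036686] [-0.88003117 -2.22791008 -2.59239942] [-0.44282653  0.05760181 -0.05791724] 0.015137117956925785
```

View pics/w12.png

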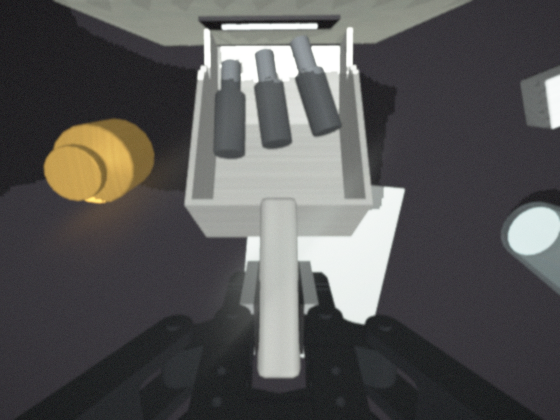

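```bash
python3 - <<'E'
from h import *
np.set_printoptions(precision=4,suppress=True)
i=bot.camera_info('wrist');o=bot.observe()
obs=[((-27,0,16),(279,377)),((45,0,16),(279,198)),((45,44,4),(187,205)),((45,-44,4),(371,203)),((45,44,-48),(206,237)),((45,-44,-48),(353,235))]
print(cupfit('wrist',obs,i,1.46,o['position']+[0,0,.02],.4))
E
```

```text
(array([0.4979, 0.0061, 0.1788]), np.float64(1.438610064380345), np.float64(39.60663641191761), np.float64(4.336052961815767))
```

Emit:
drive_tool([
  [16,0.001,0.01,0,0.006],
  [16,0.001,0.008,0,0.006],
  [16,0,0,0,0],
])

```text
clock: 11.8
position: [0.5013, 0.0256, 0.1644]
tool_rot: [3.118, 0.015, 1.448]
force: [-0.3, -2.5, -4.1]
grip_width: 0.0146
```

```bash
python3 - <<'E'
from h import *
snap('wrist','w13');o=bot.observe();print(o['position'],o['tool_rot'],o['force'],o['moment'],o['grip_width'])
E
```

```text
[0.50125983 0.02529876 0.1644009 ] [3.11783803 0.01472091 1.44799746] [-0.09339946 -1.9800525  -3.03184527] [-0.53090209  0.10928932  0.11487727] 0.015050370158077975
```

View pics/w13.png

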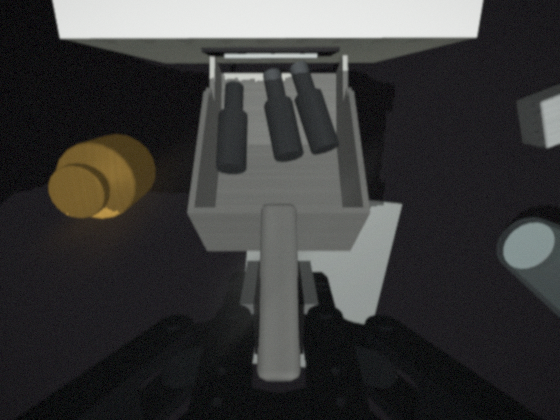

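```bash
python3 - <<'E'
from h import *
np.set_printoptions(precision=4,suppress=True)
i=bot.camera_info('wrist');o=bot.observe()
obs=[((-27,0,16),(279,380)),((45,0,16),(279,205)),((45,44,4),(189,212)),((45,-44,4),(367,209)),((45,44,-48),(207,249)),((45,-44,-48),(350,247)),((172,44,4),(211,55)),((172,-44,4),(346,55))]
print(cupfit('wrist',obs,i,1.46,o['position']+[0,0,.02],.4))
print(cupfit('wrist',obs[:6],i,1.46,o['position']+[0,0,.02],.4))
print(cupfit('wrist',obs[2:6],i,1.46,o['position']+[0,0,.02],.4))
E
```

```text
(array([0.4996, 0.0187, 0.1797]), np.float64(1.436822734305024), np.float64(49.294062293107224), np.float64(7.694877907349536))
(array([0.4994, 0.0176, 0.179 ]), np.float64(1.4492274831411596), np.float64(44.41115096960781), np.float64(3.2108576038084777))
(array([0.5003, 0.0193, 0.1783]), np.float64(1.4581990680822872), np.float64(46.656727525057676), np.float64(1.728404121917663))
```

Emit:
drive_tool([
  [0,-0.001,-0.015,0.005,0.008],
  [0,0,0,0.035,0.008],
  [0,0,0,0.035,0],
  [0,0,0,0.035,0],
  [0,0.001,0.01,0.03,0],
  [0,0.002,0.02,0,0],
  [0,0,0,0,0],
], newtons=110)

```text
clock: 12.55
position: [0.5016, 0.0396, 0.3094]
tool_rot: [3.12, 0.012, 1.46]
force: [0.6, 0.9, -3.4]
grip_width: 0.0144
```

```bash
python3 - <<'E'
from h import *
snap('wrist','w14');o=bot.observe();print(o['position'],o['tool_rot'],o['force'],o['moment'],o['grip_width'])
snap('top','t14')
im=cv2.imread('pics/t14.png')[150:300,120:360]; cv2.imwrite('pics/t14z.png',cv2.resize(im,None,fx=3.3,fy=3.3,interpolation=cv2.INTER_CUBIC))
E
```

```text
[0.50167185 0.03795748 0.30954259] [3.11993087 0.01220258 1.45856962] [ 0.89518527 -2.08503336 -1.64451633] [-0.26728059 -0.04581229 -0.01694488] 0.014538870449758736
```

View pics/w14.png

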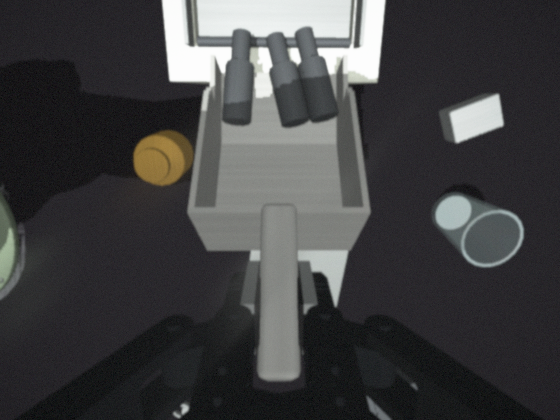

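View pics/t14z.png

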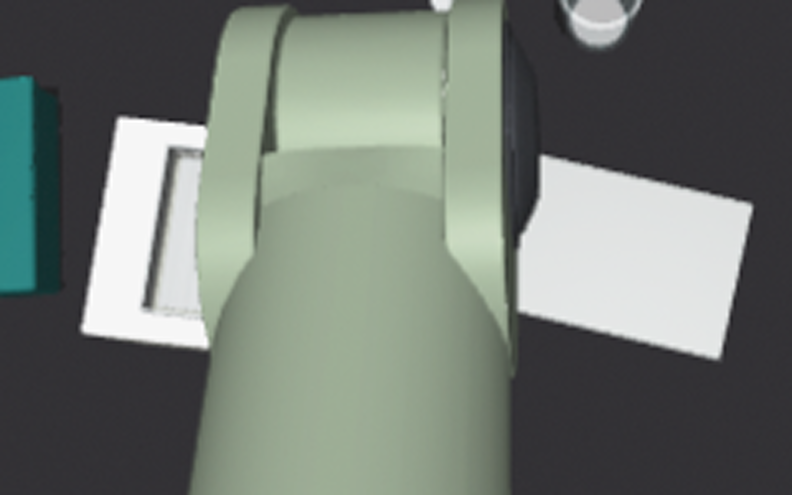

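```bash
python3 - <<'E'
from h import *
a=snap('wrist','w15').astype(int); b=cv2.cvtColor(cv2.imread('pics/w14.png'),cv2.COLOR_BGR2RGB).astype(int)
d=np.abs(a-b).sum(2)>60; d=d[:250,190:370]; print(d.sum(), np.argwhere(d).min(0) if d.any() else '', np.argwhere(d).max(0) if d.any() else '')
np.set_printoptions(precision=4,suppress=True)
i=bot.camera_info('wrist');o=bot.observe()
obs=[((-27,0,16),(279,380)),((45,0,16),(279,205)),((45,44,4),(189,212)),((45,-44,4),(369,209)),((45,44,-48),(208,248)),((45,-44,-48),(350,247))]
h,y,t,e=cupfit('wrist',obs,i,1.46,o['position']+[0,0,.02],.4);print(h,y,t,e)
t=np.radians(t);u=np.array([np.cos(y),np.sin(y),0]);v=np.array([0,0,1.])
for tt in (t,np.radians(49)):
  u2=np.cos(tt)*u-np.sin(tt)*v; v2=np.sin(tt)*u+np.cos(tt)*v
  lp=h+.172*u2-.026*v2
  print('lip',lp,proj('wrist',lp,i),'tip',proj('wrist',h+.172*u2+.004*v2,i),'fl edge',proj('wrist',h+.125*u2-.048*v2,i))
E
python3 - <<'E'
import cv2
im=cv2.imread('pics/w15.png')[0:260,160:400]; cv2.imwrite('pics/w15z.png',cv2.resize(im,None,fx=2.3,fy=2.3,interpolation=cv2.INTER_CUBIC))
E
```

```text
3796 [0 0] [128 179]
[0.4996 0.029  0.3235] 1.456845652764552 44.04979059442756 3.241910677866258
lip [0.5116 0.1339 0.1852] [275.6439  68.3596] tip [275.9245  31.2972] fl edge [276.1395 140.7292]
lip [0.5102 0.1216 0.1766] [275.5667  86.6272] tip [275.7819  51.0482] fl edge [276.1036 154.4124]
```

View pics/w15z.png

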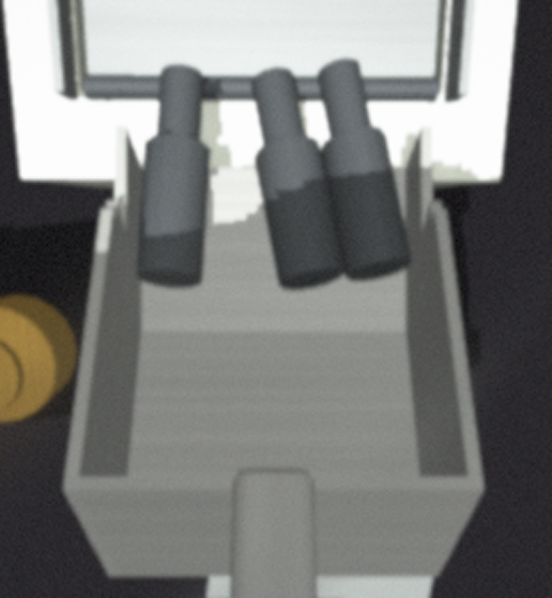

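Emit:
drive_tool([
  [0,0.001,0.01,0,0.002],
  [0,0.002,0.016,0,0.002],
  [0,0.002,0.018,0,0],
  [0,0.002,0.018,0,0],
  [0,0.002,0.016,0,0],
  [0,0.001,0.013,0,0],
  [0,0.001,0.01,0,0],
  [0,0.001,0.006,0,0],
  [0,0,0.003,0,0],
  [0,0,0,0,0],
])

```text
clock: 13.7
position: [0.5128, 0.1552, 0.3063]
tool_rot: [3.125, 0.015, 1.46]
force: [-0.5, -0.3, -3.2]
grip_width: 0.0144
```

```bash
python3 - <<'E'
from h import *
snap('wrist','w16');o=bot.observe();print(o['position'],o['tool_rot'],o['force'],o['moment'],o['grip_width'],o['clock'])
im=snap('side','s16');im=cv2.imread('pics/s16.png')[80:240,160:340]; cv2.imwrite('pics/s16z.png',cv2.resize(im,None,fx=3.3,fy=3.3,interpolation=cv2.INTER_CUBIC))
E
```

```text
[0.51277673 0.15488512 0.30633343] [3.12504047 0.0154596  1.45953792] [-1.0696135   0.51396525 -2.92658464] [-0.16691474  0.00543101 -0.06805687] 0.014261239110277272 13.75
```

View pics/w16.png

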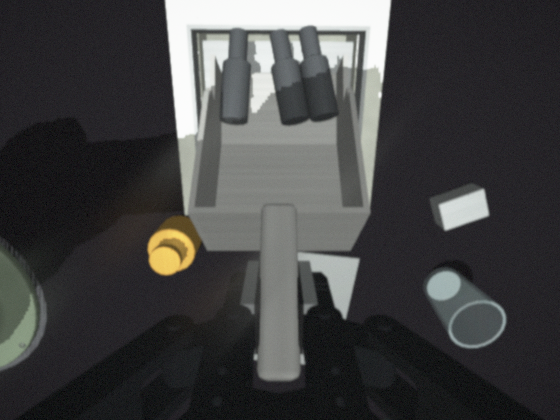

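View pics/s16z.png

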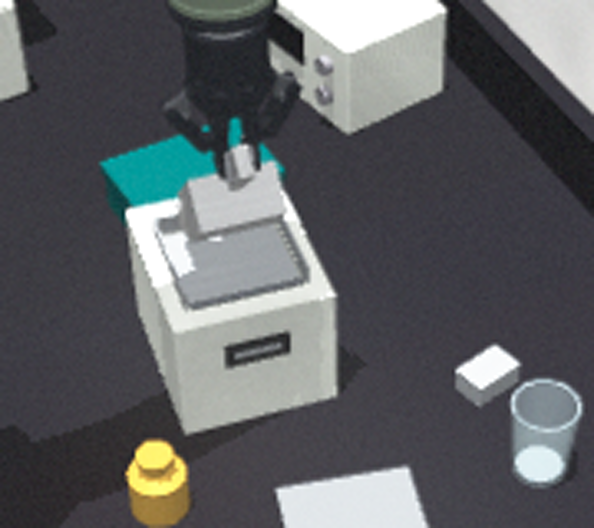

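Emit:
drive_tool([
  [0,-0.001,-0.006,-0.004,0],
  [0,-0.001,-0.006,-0.008,0],
  [0,0,0,-0.01,0],
  [0,0,0,-0.008,0],
  [0,0,0,-0.008,0],
  [0,0,0,-0.006,0],
])

```text
clock: 14.4
position: [0.5107, 0.1393, 0.2592]
tool_rot: [3.124, 0.015, 1.456]
force: [0.6, -0.6, 0.2]
grip_width: 0.0145
```

```bash
python3 - <<'E'
from h import *
snap('wrist','w17');o=bot.observe();print(o['position'],o['tool_rot'],o['force'],o['moment'],o['grip_width'],o['clock'])
im=cv2.imread('pics/w17.png')[0:260,160:400]; cv2.imwrite('pics/w17z.png',cv2.resize(im,None,fx=2.3,fy=2.3,interpolation=cv2.INTER_CUBIC))
E
```

```text
[0.51046455 0.1393126  0.25846919] [3.12476021 0.01553455 1.45620832] [ 0.87855118 -0.8605748  -2.24104992] [ 0.01682871 -0.21955549 -0.10099833] 0.014444891591701545 14.45
```

View pics/w17z.png

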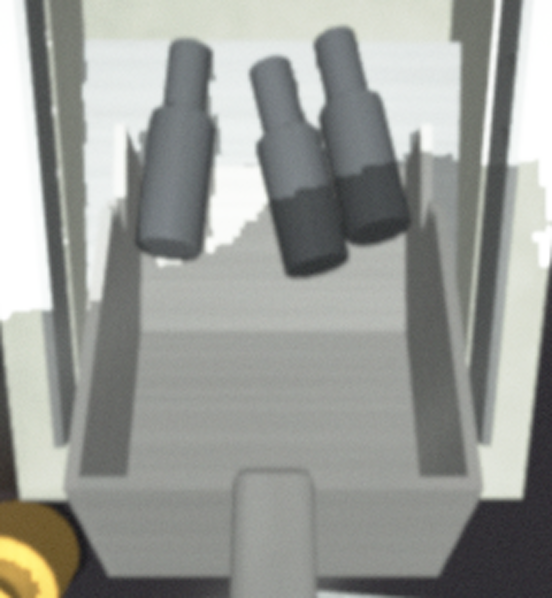

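Emit:
drive_tool([
  [0,0,0,-0.008,0],
  [0,0,0,-0.008,0],
  [0,0,0,-0.008,0],
])

```text
clock: 14.75
position: [0.5114, 0.1401, 0.234]
tool_rot: [3.123, 0.014, 1.456]
force: [0.5, 1.3, 5.0]
grip_width: 0.0147
```

```bash
python3 - <<'E'
from h import *
snap('wrist','w18');o=bot.observe();print(o['position'],o['tool_rot'],o['force'],o['moment'],o['grip_width'],o['clock'])
im=cv2.imread('pics/w18.png')[0:260,160:400]; cv2.imwrite('pics/w18z.png',cv2.resize(im,None,fx=2.3,fy=2.3,interpolation=cv2.INTER_CUBIC))
im=snap('side','s18');im=cv2.imread('pics/s18.png')[80:240,160:340]; cv2.imwrite('pics/s18z.png',cv2.resize(im,None,fx=3.3,fy=3.3,interpolation=cv2.INTER_CUBIC))
E
```

```text
[0.51109775 0.14010445 0.23285737] [3.12343705 0.0141842  1.45656425] [2.2124638  2.34682929 2.70628481] [ 1.09485934 -0.4064746  -0.23967423] 0.014214960081466528 14.8
```

View pics/w18z.png

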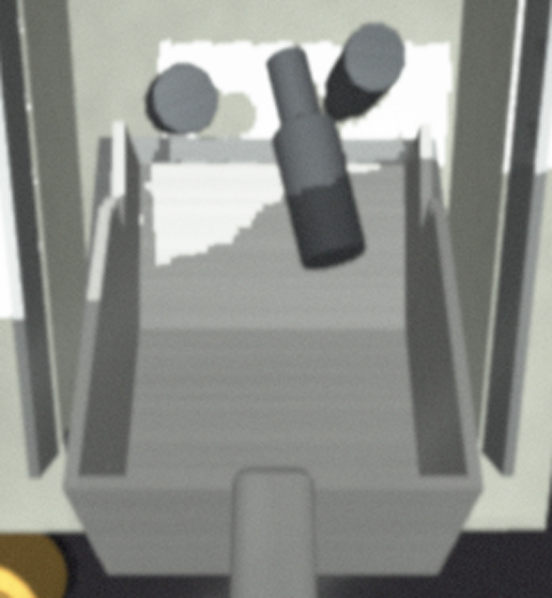

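View pics/s18z.png

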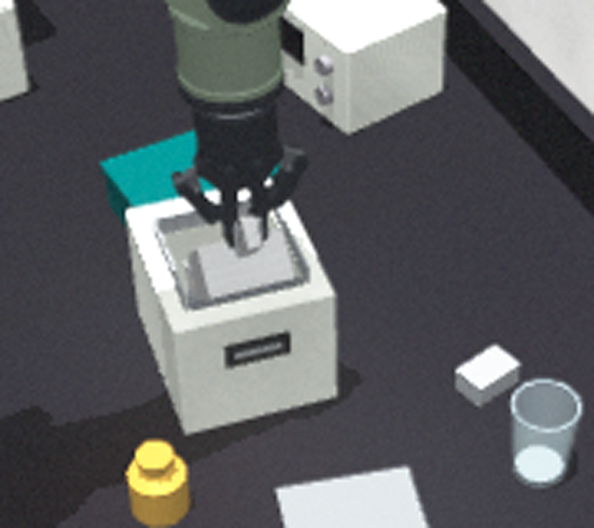

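Emit:
drive_tool([
  [16,0,0,0,0],
  [16,0.001,0.008,0,0],
  [16,0.001,0.008,0,0],
  [16,0.001,0.008,0,0],
], newtons=20)

```text
clock: 15.25
position: [0.5148, 0.1652, 0.2346]
tool_rot: [3.122, 0.013, 1.456]
force: [0.1, -0.6, 2.2]
grip_width: 0.0147
```

```bash
python3 - <<'E'
from h import *
snap('wrist','w19');o=bot.observe();print(o['position'],o['tool_rot'],o['force'],o['moment'],o['grip_width'],o['clock'])
im=cv2.imread('pics/w19.png')[0:260,160:400]; cv2.imwrite('pics/w19z.png',cv2.resize(im,None,fx=2.3,fy=2.3,interpolation=cv2.INTER_CUBIC))
E
```

```text
[0.51490798 0.16682105 0.23450646] [3.12219963 0.01229432 1.45703117] [-0.59600142  3.43345928  1.37193909] [ 0.47959979  0.00244909 -0.0213783 ] 0.014739891562530003 15.3
```

View pics/w19z.png

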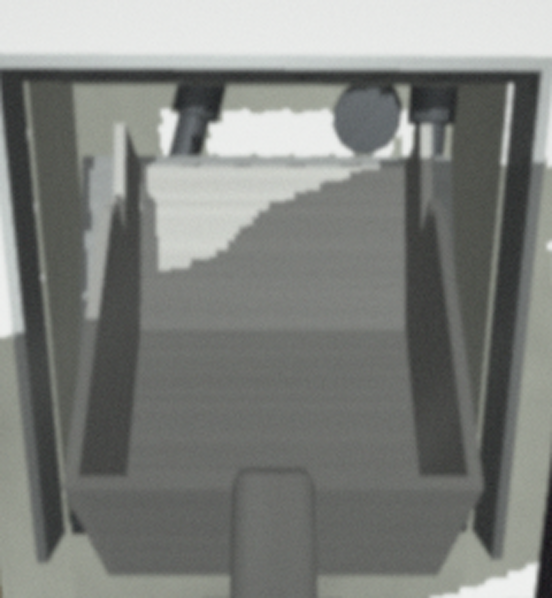

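Emit:
drive_tool([
  [0,0,0,0,0],
  [0,-0.001,-0.01,0.005,0],
  [0,-0.001,-0.01,0.012,0],
  [0,0,0,0.012,0],
  [0,0,0,0.012,0],
  [0,0,0,0.012,0],
  [0,0,0,0.012,0],
  [0,0,0,0.012,0],
], newtons=100)

```text
clock: 16.1
position: [0.5118, 0.1452, 0.317]
tool_rot: [3.124, 0.014, 1.457]
force: [-1.0, 0.4, -1.8]
grip_width: 0.0147
```

```bash
python3 - <<'E'
from h import *
snap('wrist','w20');o=bot.observe();print(o['position'],o['tool_rot'],o['force'],o['moment'],o['grip_width'],o['clock'])
im=snap('side','s20');im=cv2.imread('pics/s20.png')[80:240,160:340]; cv2.imwrite('pics/s20z.png',cv2.resize(im,None,fx=3.3,fy=3.3,interpolation=cv2.INTER_CUBIC))
E
```

```text
[0.51254272 0.14529586 0.31890928] [3.12161845 0.01243599 1.45696522] [0.31808403 0.52653302 1.35832731] [ 0.04635335 -0.0406935  -0.03872919] 0.014503643098077192 16.15
```

View pics/w20.png

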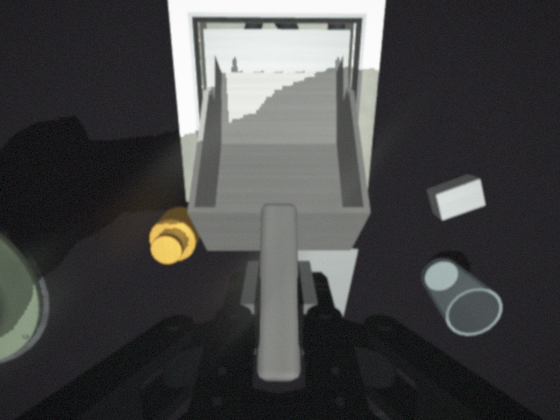

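View pics/s20z.png

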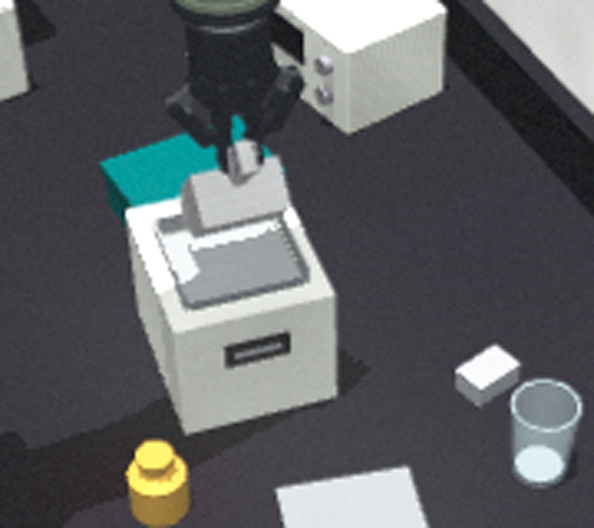

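```bash
python3 - <<'E'
import cv2
im=cv2.imread('pics/w20.png')[0:110,170:390]; cv2.imwrite('pics/w20z.png',cv2.resize(im,None,fx=3.6,fy=3.6,interpolation=cv2.INTER_CUBIC))
E
```

```text
(no output)
```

View pics/w20z.png

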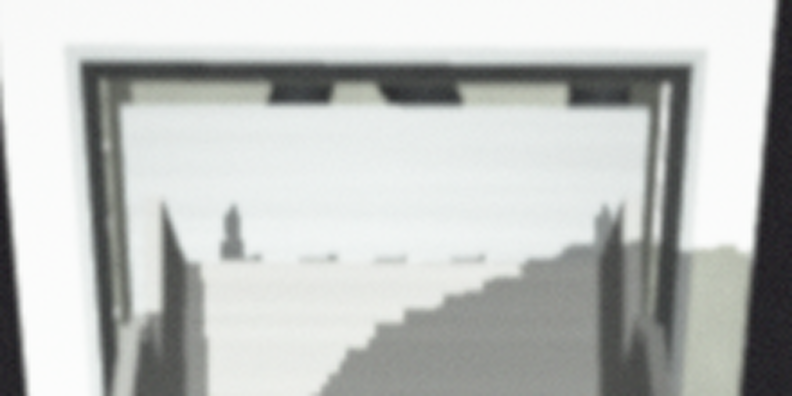

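Emit:
drive_tool([
  [0,0,-0.03,0,0],
  [0,0,-0.04,0,0],
  [0,0,-0.045,0,-0.02],
  [0,0,-0.045,0,-0.03],
  [0,0.002,-0.035,-0.01,-0.03],
  [0,0.002,-0.025,-0.04,-0.03],
  [0,0.002,-0.006,-0.045,-0.015],
  [0,0,0,-0.04,0],
  [0,0,0,-0.02,0],
  [0,0,0,0,0],
])

```text
clock: 17.2
position: [0.5152, -0.0889, 0.1565]
tool_rot: [3.121, 0.014, 1.331]
force: [0.8, 0.3, -0.9]
grip_width: 0.0148
```

```bash
python3 - <<'E'
from h import *
snap('wrist','w21');o=bot.observe();print(o['position'],o['tool_rot'],o['force'],o['moment'],o['grip_width'],o['clock'])
im=snap('side','s21');im=cv2.imread('pics/s21.png')[110:270,170:350]; cv2.imwrite('pics/s21z.png',cv2.resize(im,None,fx=3.3,fy=3.3,interpolation=cv2.INTER_CUBIC))
im=snap('top','t21');im=cv2.imread('pics/t21.png')[150:300,120:360]; cv2.imwrite('pics/t21z.png',cv2.resize(im,None,fx=3.3,fy=3.3,interpolation=cv2.INTER_CUBIC))
E
```

```text
[ 0.51565662 -0.08895141  0.15773001] [3.11946727 0.01412047 1.3305929 ] [-1.1356897  -0.31601375 -1.96474657] [-0.04662187  0.0610923   0.01351748] 0.014521050707229123 17.25
```

View pics/w21.png

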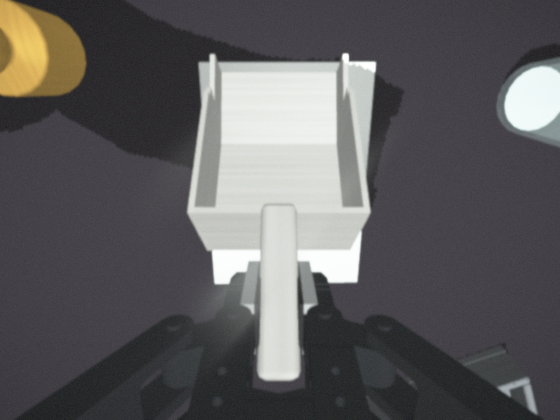

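View pics/s21z.png

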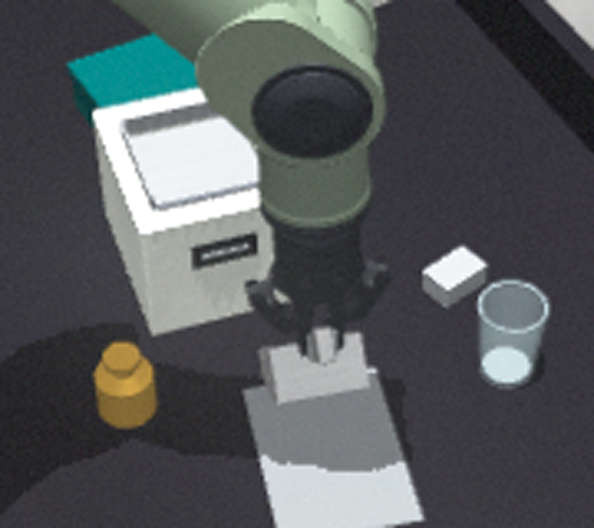

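View pics/t21z.png

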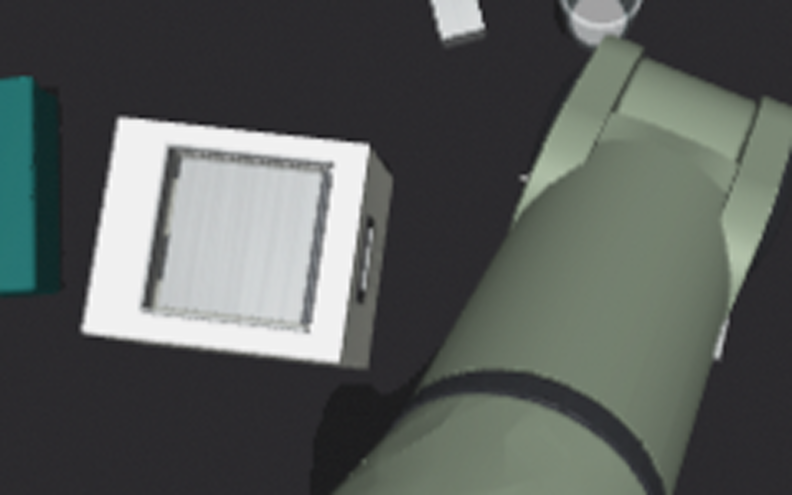

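Emit:
drive_tool([
  [17,0.003,0.01,-0.015,0],
  [17,0,0,-0.008,0],
  [17,-0.002,-0.008,-0.009,0],
  [17,-0.002,-0.008,-0.009,0],
  [17,-0.002,-0.008,-0.009,0],
], newtons=20)

```text
clock: 17.85
position: [0.5183, -0.1039, 0.1117]
tool_rot: [3.104, 0.012, 1.334]
force: [-3.6, -4.0, 13.2]
grip_width: 0.0152
```

```bash
python3 - <<'E'
from h import *
snap('wrist','w22');o=bot.observe();print(o['position'],o['tool_rot'],o['force'],o['moment'],o['grip_width'],o['clock'])
E
```

```text
[ 0.51732534 -0.10520314  0.11057883] [3.10535658 0.0124294  1.33236142] [-3.59760382 -5.58362997  8.93138307] [0.15986194 0.34048996 0.03202871] 0.014721458317546381 17.9
```

View pics/w22.png

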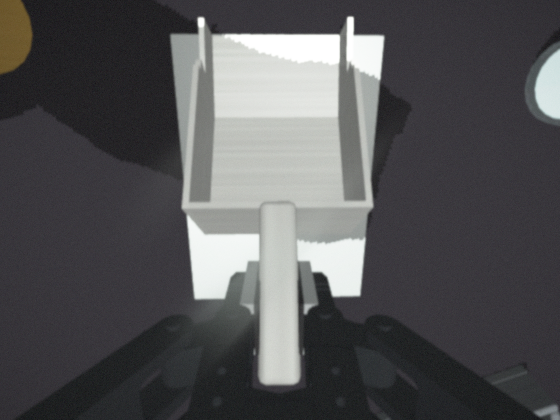

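Emit:
drive_tool([
  [17,-0.002,-0.009,-0.009,0],
  [17,-0.002,-0.009,-0.009,0],
  [17,-0.002,-0.009,-0.01,0],
  [17,-0.002,-0.007,-0.01,0],
])

```text
clock: 18.3
position: [0.5097, -0.1428, 0.072]
tool_rot: [3.102, 0.011, 1.331]
force: [0.2, -6.7, 12.8]
grip_width: 0.0148
```

```bash
python3 - <<'E'
from h import *
snap('wrist','w23');o=bot.observe();print(o['position'],o['tool_rot'],o['force'],o['moment'],o['grip_width'],o['clock'])
E
```

```text
[ 0.50869836 -0.14398981  0.0707819 ] [3.10287233 0.01219787 1.32999257] [-1.60545494 -5.80946682  4.11709615] [-0.35893427 -0.16524101 -0.15369188] 0.014811603412179665 18.35
```

View pics/w23.png

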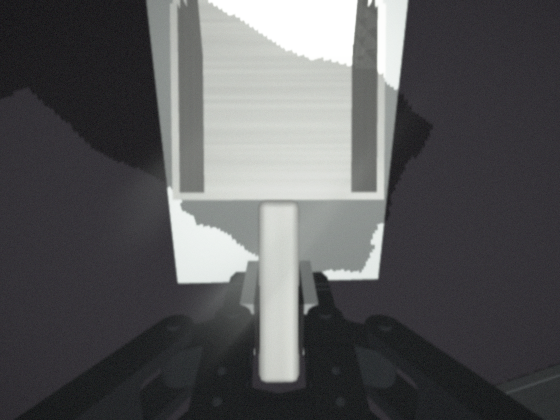

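Emit:
drive_tool([
  [17,-0.002,-0.007,-0.01,0],
  [17,-0.001,-0.006,-0.01,0],
  [17,-0.001,-0.004,-0.01,0],
  [17,0,-0.001,-0.005,0],
])

```text
clock: 18.75
position: [0.5052, -0.1667, 0.035]
tool_rot: [3.098, 0.013, 1.327]
force: [-2.0, -8.5, 32.4]
grip_width: 0.0147
```

```bash
python3 - <<'E'
from h import *
snap('wrist','w24');o=bot.observe();print(o['position'],o['tool_rot'],o['force'],o['moment'],o['grip_width'],o['clock'])
E
```

```text
[ 0.50493601 -0.16706441  0.03476079] [3.0985627  0.01294762 1.32638123] [-2.90087504 -4.92731127 19.89028336] [-0.15596848  0.99605525  0.13591257] 0.014760924539237332 18.8
```

View pics/w24.png

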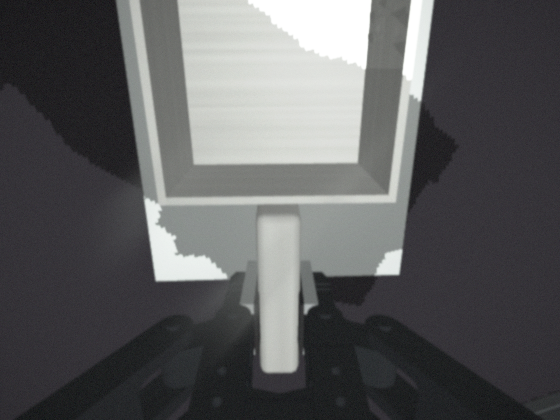

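Emit:
drive_tool([
  [18,0,0,0.001,0],
  [22,0,0,0,0],
  [35,0,0,0,0],
  [50,0,0,0,0],
  [50,0,0,0,0],
  [50,0,0,0.02,0],
  [50,0,0,0.04,0],
  [50,0,0,0.045,0],
  [50,0,0,0.045,0],
  [50,0,0,0.045,0],
  [50,0,0,0.03,0],
])

```text
clock: 19.9
position: [0.4999, -0.1687, 0.2635]
tool_rot: [3.108, 0.015, 1.324]
force: [-0.0, 0.3, -0.2]
grip_width: 0.0426
```

Emit:
drive_tool([
  [50,-0.01,-0.04,0.02,0],
  [50,-0.01,-0.045,0.02,0],
  [50,-0.01,-0.045,0.02,0],
  [50,-0.01,-0.045,0.02,0],
  [50,-0.01,-0.045,0,0],
  [50,0,-0.03,0,0],
  [50,0,0,0,0],
])

```text
clock: 20.6
position: [0.4484, -0.4236, 0.3517]
tool_rot: [3.098, 0.015, 1.334]
force: [-0.1, -0.1, -0.4]
grip_width: 0.0428
```

```bash
python3 - <<'E'
from h import *
o=bot.observe();print(o['position'],o['tool_rot'],o['force'],o['clock'])
for c,b,f in [('side',(110,300,170,350),3.1),('top',(150,300,120,360),3.3)]:
    snap(c,c[0]+'25');im=cv2.imread(f'pics/{c[0]}25.png')[b[0]:b[1],b[2]:b[3]]; cv2.imwrite(f'pics/{c[0]}25z.png',cv2.resize(im,None,fx=f,fy=f,interpolation=cv2.INTER_CUBIC))
a=cv2.imread('pics/top0.png')[180:260,150:240];b=cv2.imread('pics/t25.png')[180:260,150:240]
cv2.imwrite('pics/cmp.png',cv2.resize(np.hstack([a,b]),None,fx=4.4,fy=4.4,interpolation=cv2.INTER_CUBIC))
E
```

```text
[ 0.44839982 -0.42359438  0.35165796] [3.09823504 0.01499562 1.33353239] [-0.10207331 -0.11036837 -0.35069451] 20.6
```

View pics/s25z.png

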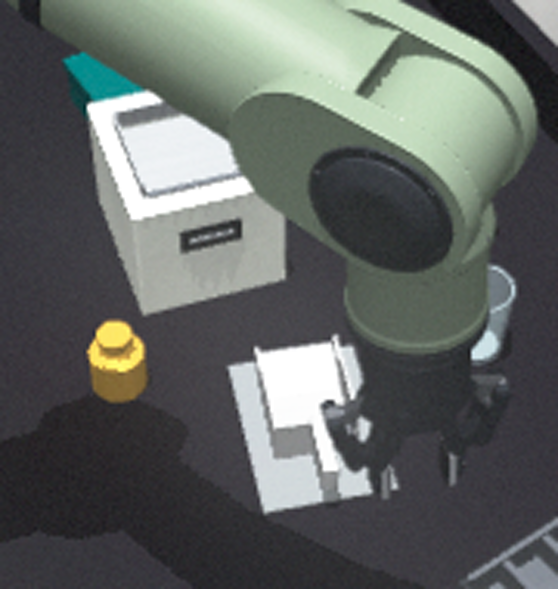

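View pics/t25z.png

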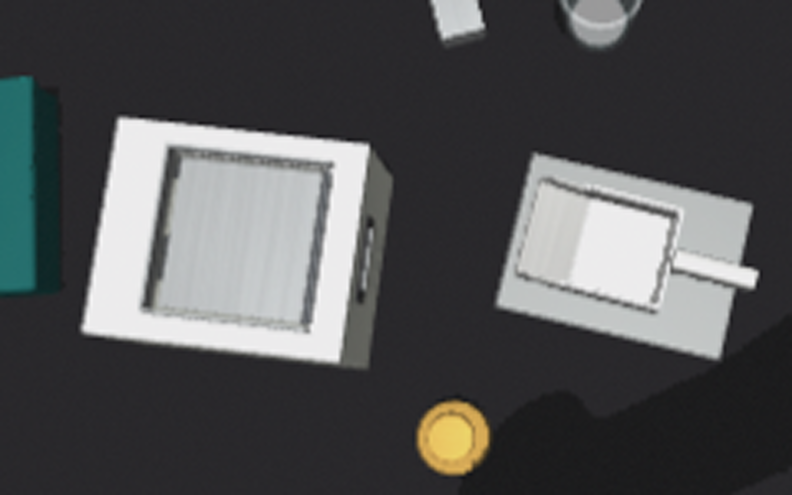

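View pics/cmp.png

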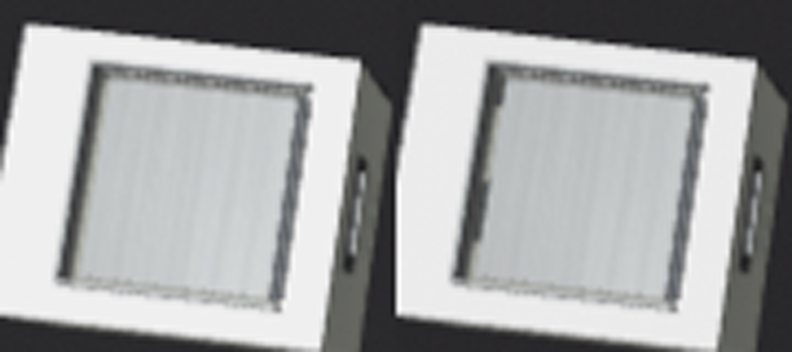

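Emit:
drive_tool([
  [50,0.005,0.048,0,0.01],
  [50,0.005,0.048,0,0.01],
  [50,0.005,0.048,0,0.01],
  [50,0.005,0.048,0,0.01],
  [50,0.005,0.048,0,0.01],
  [50,0.005,0.048,0,0.01],
  [50,0.005,0.048,0,0.01],
  [50,0.005,0.048,0,0.01],
  [50,0.005,0.048,0,0.01],
  [50,0.005,0.048,0,0.01],
  [50,0.005,0.048,0,0.01],
  [50,0.005,0.048,0,0.01],
])

```text
clock: 21.9
position: [0.4997, 0.1738, 0.3509]
tool_rot: [3.099, 0.006, 1.476]
force: [1.5, 0.5, 0.8]
grip_width: 0.0425
```

Emit:
drive_tool([
  [50,0,0.025,-0.03,0],
  [50,0,0.01,-0.03,0],
  [50,0,0,0,0],
])

```text
clock: 22.2
position: [0.4955, 0.2213, 0.289]
tool_rot: [3.099, 0.003, 1.493]
force: [-0.9, -1.0, 0.3]
grip_width: 0.0427
```

```bash
python3 - <<'E'
from h import *
o=bot.observe();print(o['position'],o['tool_rot'],o['force'],o['clock'])
snap('wrist','w26')
E
```

```text
[0.49554252 0.22133836 0.28899189] [3.09914907 0.00338825 1.49259264] [-0.89246969 -0.96270655  0.32437635] 22.2
```

View pics/w26.png

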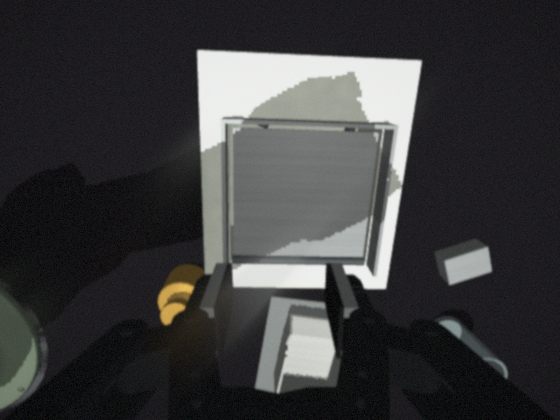

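```bash
python3 - <<'E'
from h import *
np.set_printoptions(precision=1,suppress=True)
im=cv2.imread('pics/w26.png')[100:280,190:430]; cv2.imwrite('pics/w26z.png',cv2.resize(im,None,fx=3.3,fy=3.3,interpolation=cv2.INTER_CUBIC))
i=bot.camera_info('wrist')
# bin pose refit from top face corners in this view
cor=[(197,51),(421,61),(386,289),(206,288)]
P=[atz('wrist',c,.15,i) for c in cor]; print(np.round(P,4))
ctr=np.mean(P,0); b=(P[0]+P[1]-P[2]-P[3]);b/=np.linalg.norm(b); n=np.array([-b[1],b[0],0])
h=ctr-.07*b
for ph in (0,.05,.1,.2,.37):
    e=h+.115*(np.cos(ph)*b-np.sin(ph)*np.array([0,0,1]))
    print(ph,proj('wrist',e+.059*n,i),proj('wrist',e-.059*n,i))
print('guard inner far base',proj('wrist',h+.12*b,i),'hinge',proj('wrist',h+.059*n,i),proj('wrist',h-.059*n,i))
E
```

```text
[[0.4 0.3 0.1]
 [0.6 0.3 0.1]
 [0.6 0.1 0.1]
 [0.4 0.1 0.1]]
0 [233.8 129.4] [377.6 133.8]
0.05 [234.3 128.9] [375.4 133.2]
0.1 [234.9 128.7] [373.3 132.9]
0.2 [235.9 129.4] [369.2 133.5]
0.37 [237.4 133.4] [362.7 137.1]
guard inner far base [306.8 125.3] hinge [234.7 257.9] [362.  259.3]
```

View pics/w26z.png

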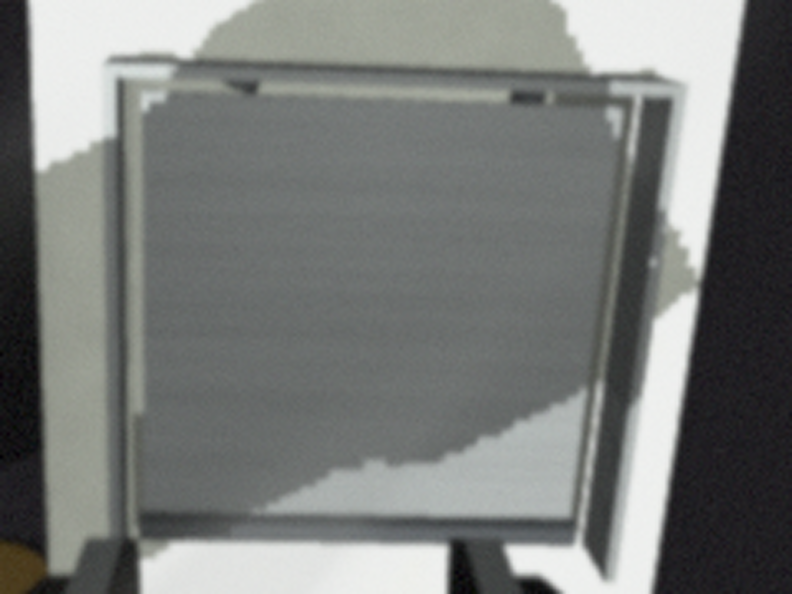

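```bash
python3 - <<'E'
from h import *
print(bot.observe()['force'],bot.job_done(),bot.observe()['clock'])
E
```

```text
the job is handed in; nothing more can be done
the job is handed in; nothing more can be done
```

All three bars are in the scrap bin, the flap is closed, and the empty cup is back upright on the mat. I handed the job in at about 22 s, with the gripper empty and held clear above the bin.

**How it was done:** The moves cannot tilt the tool, so I tipped the cup by letting its handle turn between the pads. I let it droop in steps onto the mat, then pushed its lip end against the bin's front until it leaned about 45–50°. Gripping firmly, I pressed the flap open with the lip, and the bars slid off the ramp into the bin. The lean stayed well short of 75° because the cup emptied sooner. I then backed out, let the flap shut, turned the cup upright against the mat and released it.

**What went wrong:** On the first try the grip was too loose and the handle slipped out. The cup fell back level on the mat with all three bars still in it, and I gripped it again.

**Last checks:**
- **Cup:** the pictures show it empty, level and on the mat.
- **Flap:** its far edge lies within a pixel or two of where it should be when shut.
- **Bars:** the bars can be seen only through the gap at the flap's far end. I saw three as I withdrew but could make out only two dark spots in the last view. No other picture shows one outside the bin.
- **Other things on the bench:** the weight is within about a pixel of where it started in the top view. I did not measure the others; those still in view looked unmoved.
- **Force:** readings at the end of my moves and checks showed the highest at about 32 N.

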